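Bring the skittles ball on its carrier to the free stand

TASK

Take the wooden carrier with the loose skittles ball by its grip, lift it off its stand and bring it through the air to the empty stand, tilting it as needed so that the ball, which rolls freely on the crowned rails and runs off towards an end by itself, never hits an end board. Hold it clear above the empty stand for three seconds with the ball staying within 20 mm of the middle of the carrier, then lower it squarely onto that stand so that the ball drops into the saddle, let go and move the hand away. Do not touch the ball, and leave the puzzle pieces and the mug alone.

Things in the scene. Friction and masses are not known exactly. Their poses are not given: they have to be found in the camera images.
- carrier: Plywood carrier, 0.35 kg (hidden +-20 %). Origin: centre of its underside; y along the rails, z up. Two rails along y, 10 thick, inner faces at x = +-9.5, tops crowned lengthwise: z = 36 in the middle, 29 at the ends (radius 1220). End boards: inner faces at y = +-130, 90 wide to z = 60, 30 wide above. They carry a beam along y (20 wide, z 135 to 147) over the ball. Starts on stand_from.
- handle (a point): Grip point of the carrier's cross grip, 172 above the carrier's origin, axes alike. The grip is a bar across the beam's middle along x: 80 long, 24 wide (y), from the beam's top (z = 147) to z = 189; keep fingertips above the beam. Grip from above, fingers closing along y: the carrier's tilt about x then follows the hand.
- lane_mid (a point): Middle of the carrier's lane, 80 above its origin, axes alike: the ball's centre when midway on the rails. With y (m) its place from here along the rails, its acceleration along them is 0.705 x (g x (y/1.22 + carrier's downhill slope towards +y) - carrier's acceleration along y): it runs off by itself, time constant 0.42 s. At y = +-0.085 it hits an end board.
- ball: Dark wooden ball, 90 diameter, 0.18 kg (hidden 0.8-1.4 times), rolling on the inner edges of the two rails, its centre 44 above the rail tops. Origin: its centre; its axes turn with it. Rolling resistance: it stays or slows on a net slope (crown plus tilt) under about 0.02 rad. It starts 35 to 45 off the carrier's middle, towards the carrier's -y.
- stand_from: The occupied wooden stand (fixed): base board 140 (x) by 280 (y) by 20 high, V saddle in its middle. Origin: centre of its underside, on the table. The carrier stands on the base board (underside at z = 20), rails along the stand's y but shifted along it. The ball starts in the saddle, just off the rails; as the carrier rises it rolls outward along the notch, free after 22 of lift.
- stand_to: The empty wooden stand (fixed), same make as stand_from, on the other side, at its own yaw. Origin: centre of its underside. Seated, the carrier's origin is 20 above this one, its rails along this y (either way round).
- saddle_to (a point): Ball centre when it lies in the empty stand's saddle: 102 above that stand's origin. The saddle is two cheeks at x = +-36 (10 thick) with V notches of 30 degree faces, lowest at z = 64, edges at y = +-42, z = 89. The rails go down between the cheeks (11 play each side); the saddle catches a ball that comes down within 25 of its middle along y and lifts it 2 off the rails.
- piece_round: Bystander: round white puzzle piece, 56 across, 34 high with its knob; origin under its centre.
- piece_bow: Bystander: yellow bow-shaped puzzle piece, 80 by 38, 34 high with its knob; origin under its centre.
- mug: Bystander: white mug, 76 across, 90 high, handle on its local +y side; origin under its centre.
Mind the look-alikes: they are no part of the job. What is shaped like the ball but blue or red is not meant.

How it is judged:
By the outcome, as a careful person would: the job done as asked, in the order asked, and still so for the second after the job is handed in, with the robot touching nothing.
It also fails if it takes over 72 s, if anything falls off the work surface, if the arm or the gripper's body presses on something with over 40 N, if the wrist force passes 120 N, or if a joint passes its speed limit or range.

ROBOT

A 6-joint arm with a two-finger parallel gripper is mounted at the origin on the work surface. World frame = base frame: x ahead of the robot, y to its left, z up, the work surface at z = 0. Lengths are in mm, angles in rad, forces in N, time in s.
With the tool pointing down it reaches from about 350 to 775 mm from the base axis. Payload 7.3 kg.
Tool frame: the origin (TCP) lies at the centre of the arm's flange, where the gripper is bolted on; the fingertips stand 178 mm ahead of it and the grasp point (between the pads) lies 159 mm ahead of it; z points along the fingers, y is the line along which they close (so a half turn about z gives the same grasp; the last joint's range is limited). The gripper opens to 92 mm and grips with 3 to 60 N. Pads are 19 mm wide; open, the fingers measure 130 mm over their backs; the gripper's body (75 mm by 190 mm) begins 47 mm behind the grasp point.
Start: joints at [-1.495, 0.342, 1.524, -0, 1.275, -0.146], TCP at [115.513, -512.137, 404.741] pointing down, gripper open.
Joint ranges: [-2.53, 2.53], [-0.77, 2.02], [0.04, 2.7], [-1, 4.14], [0.28, 2.66], [-3.11, 3.11]. Speed limits (rad/s): [2.57, 2.57, 3.14, 3.14, 3.14, 3.14].

INTERFACE

Orientations are given as [roll, pitch, yaw] about the fixed x, y, z axes, in that order (R = Rz(yaw) Ry(pitch) Rx(roll)).
In Python, from plant import * gives the robot as it stands. The module is installed in compiled form; this text tells all that it offers.
- The arm moves only by the shell command python3 -m inch 'ROWS'. ROWS is JSON, a list of rows, each a list of 5 numbers: the shift along the tool's x, y, z in m, then the turn about the tool's z in rad, then the opening, from 0 (shut) to 1 (fully open). In form: [[tx, ty, tz, spin, claw], ...]. A call has 1 to 8 rows; each row is the pose to reach, as a shift and turn from the pose commanded when the call began, along the tool's axes at that moment; what a row does not reach only later rows make up. A row lasts 1/12 s, in which the tool goes at most 41.7 mm and 7.16 degrees, less where a joint would pass 70% of its speed; a pose out of reach is approached as far as the arm can. A call with a gripper value outside its range is refused whole. The fingers move at their own pace and stop on an object; the grip force is fixed at half the most. Time passes only in rows, so rows that repeat a pose let the fingers close. It gives the time, the measured TCP pose, the force, the opening and the grip force at its end, in the units of the state.
- get_obs(): the state, without advancing time (a new reading comes with each control period).
- capture(name): name is "scene" or "side" or "wrist"; returns a dict with "color" (480x640x3 uint8, red, green, blue), "intrinsics" (3x3 intrinsics, pixels), "pose" (4x4, takes a point from camera to world coordinates). Camera axes: x right, y down, z forward; pixel columns grow to the right and rows downward; lengths in mm; the calibration is good to about 2 mm. A picture is of the moment at which its call begins. There is no depth.
- close_job(): hands the job in; it is judged then, once.
Trained networks look in a picture, given as the dict that the camera call returned (one of the last four; its "shot" number tells which), for a name from the list of things; names that differ only in an ending like _2 or _b are one class to them, and where a whole thing is asked for, a point or a joint stands for the part that bears it (a point fixed in the world has none). Each returns a list of dicts, best first, with "conf" (0 to 1); they miss things now and then, are a little off and sometimes report something else, mostly with a low value. They report only what shows in the picture. A call takes as long as a camera call. They do not tell look-alikes from the thing itself.
- look_for(picture, target): "rect" ([centre column, centre row, width, height] in pixels, round what is visible of it).
- trace(picture, target): "pixels" (480x640 bool, what is visible of it) and "rect" ([centre column, centre row, width, height] in pixels, round what is visible of it).
- tip_of(picture, target): "centre" ([column, row] in pixels: a listed point, or the origin of a listed thing).
The state is a dict: "time": time; "joint_positions": joint angles; "dq": joint speeds; "tau": joint torques, N m; "tool_pos": TCP position; "tcp_rot": TCP orientation; "contact_force": force on the tool from outside, world axes, zero at the start; "moment": the same for the moment, N m; "grip_width": finger opening in mm; "finger_force": force on a finger pad.
Only numpy, scipy, OpenCV 4.12 (cv2) and the standard library are available. Lean on these libraries where they do the work, as an engineer would, in place of code of your own. Each camera call takes 0.05 s, during which the arm holds its last target. There are 200 camera calls.

## Working session

There is one attempt and no reset: what is moved stays moved. The work goes in short steps, Python scripts to look and compute and a shell command to move; the robot and the scene stay as the last step left them, time stands still between calls to the robot, and variables do not carry over. Pictures are saved under pics/ and viewed, at most 10 in all, crops included, and the job is handed in when it is done.

```bash
mkdir -p pics; cat > h.py <<'E'
from plant import *
import numpy as np, cv2
def ray(p,uv):
    K=np.array(p["intrinsics"]);T=np.array(p["pose"])
    d=T[:3,:3]@np.linalg.solve(K,[uv[0],uv[1],1]);return T[:3,3],d/np.linalg.norm(d)
def atz(p,uv,z):
    o,d=ray(p,uv);return o+d*(z-o[2])/d[2]
def tri(obs):
    A=np.zeros((3,3));b=np.zeros(3)
    for p,uv in obs:
        o,d=ray(p,uv);M=np.eye(3)-np.outer(d,d);A+=M;b+=M@o
    return np.linalg.solve(A,b)
def proj(p,X):
    T=np.array(p["pose"]);c=T[:3,:3].T@(np.array(X)-T[:3,3]);q=np.array(p["intrinsics"])@c;return q[:2]/q[2]
def save(p,n): cv2.imwrite(f"pics/{n}.png",np.ascontiguousarray(p["color"][:,:,::-1]))
E
python3 - <<'E'
from h import *
P={n:capture(n) for n in("scene","side","wrist")}
np.set_printoptions(precision=1,suppress=True)
for n,p in P.items():
    save(p,n+"0"); print(n,np.array(p["pose"])[:3,3])
    for t in("carrier","handle","lane_mid","ball","stand_from","stand_to","saddle_to","piece_round","piece_bow","mug"):
        print(n,t,[(np.round(d["centre"]).tolist(),round(d["conf"],2)) for d in tip_of(p,t)[:3]])
o=get_obs();print(o)
a=cv2.imread("pics/scene0.png");b=cv2.imread("pics/side0.png")
E
```

```text
scene [1082.  -469.2  778. ]
scene carrier [([394.0, 238.0], 0.94), ([273.0, 277.0], 0.55), ([403.0, 184.0], 0.38)]
scene handle [([407.0, 186.0], 0.63)]
scene lane_mid [([400.0, 212.0], 0.58), ([213.0, 374.0], 0.56)]
scene ball [([342.0, 169.0], 0.95), ([386.0, 216.0], 0.78), ([338.0, 200.0], 0.69)]
scene stand_from [([378.0, 252.0], 0.66)]
scene stand_to [([214.0, 374.0], 0.8)]
scene saddle_to [([204.0, 346.0], 0.84)]
scene piece_round [([276.0, 279.0], 0.82)]
scene piece_bow [([315.0, 305.0], 0.69), ([379.0, 252.0], 0.47)]
scene mug [([373.0, 382.0], 0.61)]
side [319.4 944.7 731. ]
side carrier [([268.0, 357.0], 0.91), ([281.0, 351.0], 0.52), ([320.0, 227.0], 0.47)]
side handle [([264.0, 291.0], 0.75)]
side lane_mid [([266.0, 326.0], 0.91)]
side ball [([421.0, 418.0], 0.76), ([279.0, 314.0], 0.66), ([372.0, 352.0], 0.65)]
side stand_from [([280.0, 353.0], 0.67)]
side stand_to [([322.0, 227.0], 0.81)]
side saddle_to [([319.0, 198.0], 0.58)]
side piece_round [([350.0, 280.0], 0.66), ([227.0, 258.0], 0.27)]
side piece_bow [([299.0, 279.0], 0.59)]
side mug [([228.0, 256.0], 0.78), ([271.0, 357.0], 0.54)]
wrist [ 196.5 -493.6  383.7]
wrist carrier []
wrist handle []
wrist lane_mid []
wrist ball []
wrist stand_from []
wrist stand_to []
wrist saddle_to []
wrist piece_round []
wrist piece_bow []
wrist mug []
{'time': 1.65, 'joint_positions': array([-1.5,  0.3,  1.5, -0. ,  1.3, -0.1]), 'dq': array([-0., -0.,  0., -0., -0., -0.]), 'tau': array([ -0. , -43.1, -24.4,   0.1,   0. ,   0. ]), 'tool_pos': array([ 115.5, -512.1,  404.7]), 'tcp_rot': array([3.1, 0. , 0.2]), 'contact_force': array([ 0.2, -1.1,  0.4]), 'moment': array([-0.,  0.,  0.]), 'finger_force': 0.0, 'grip_width': 91.85901239250113}
```

View pics/scene0.png

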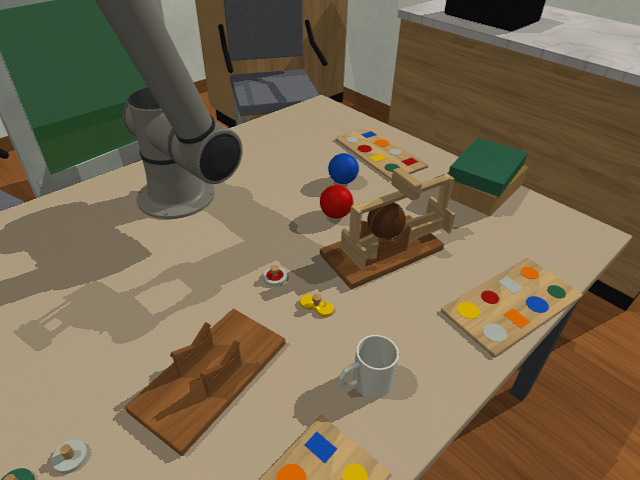

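View pics/side0.png

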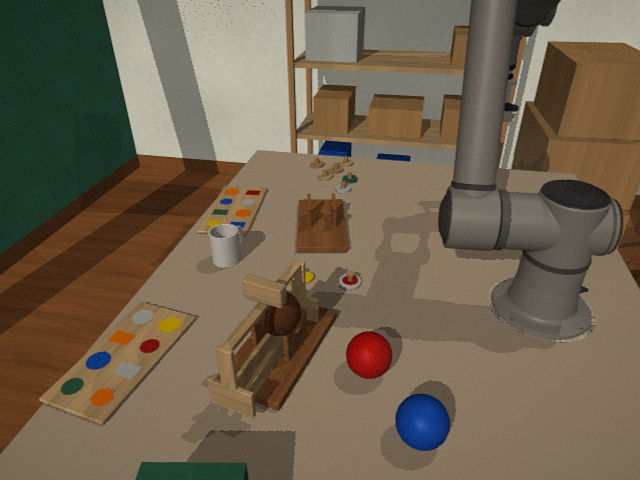

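```bash
python3 - <<'E'
from h import *
np.set_printoptions(precision=1,suppress=True)
s=capture("scene");d=capture("side")
for t in("handle","lane_mid","carrier","stand_from","stand_to","saddle_to","mug"):
    a=tip_of(s,t);b=tip_of(d,t)
    if a and b:
        X=tri([(s,a[0]["centre"]),(d,b[0]["centre"])]);print(t,X,proj(s,X)-a[0]["centre"])
print("ball",tri([(s,(386,218)),(d,(281,317))]))
# stand corners (base top z=20) scene
for n,c in(("to",[(128,408),(182,446),(285,343),(233,310)]),("from",[(321,250),(352,282),(443,246),(412,222)])):
    Q=np.array([atz(s,u,20)[:2] for u in c]);print(n,Q.tolist() and Q.round(0).tolist(),Q.mean(0))
Q=np.array([atz(d,u,20)[:2] for u in((298,199),(345,200),(347,251),(297,251))]);print("to side",Q.round().tolist(),Q.mean(0))
E
```

```text
handle [559.4 290.9 187.6] [1.  0.3]
lane_mid [557.7 298.  101.7] [1.1 0.4]
carrier [559.4 297.8  19.2] [-0.4 -0.1]
stand_from [543.5 255.5  -3.5] [0.6 0.2]
stand_to [ 571.6 -252.1   -1.9] [0.1 0.1]
saddle_to [ 567.3 -254.1   93.3] [1.9 1.2]
mug [783.2 -36.4  -0.7] [-0.2 -0.1]
ball [543.5 264.   96.6]
to [[542.0, -401.0], [665.0, -368.0], [618.0, -111.0], [479.0, -137.0]] [ 575.9 -254.4]
from [[463.0, 131.0], [589.0, 109.0], [652.0, 366.0], [540.0, 385.0]] [561.  247.6]
to side [[669.0, -368.0], [521.0, -391.0], [469.0, -106.0], [599.0, -79.0]] [ 564.8 -235.8]
```

```bash
cat >> h.py <<'E'
from scipy.spatial.transform import Rotation as Ro
def shift(x,y,z,yaw):
    o=get_obs();R=Ro.from_euler("xyz",o["tcp_rot"]).as_matrix()
    yw=np.arctan2(R[1,0],R[0,0])
    print("now",o["tool_pos"].round(1),"yaw",round(yw,4),"t",o["time"],"shift mm",(R.T@(np.array([x,y,z])-o["tool_pos"])).round(1),"spin",round((-(yaw-yw)+np.pi)%(2*np.pi)-np.pi,4))
E
python3 - <<'E'
from h import *
p=capture("wrist");T=np.array(p["pose"]);print(T.round(3).tolist(),np.array(p["intrinsics"]).tolist())
shift(430,-300,480,0.18)
E
```

```text
[[0.222, -0.928, -0.3, 196.489], [-0.975, -0.211, -0.068, -493.738], [0.0, 0.307, -0.952, 384.336], [0.0, 0.0, 0.0, 1.0]] [[390.73796388887575, 0.0, 317.79738234844024], [0.0, 390.73796388887575, 237.0025085862551], [0.0, 0.0, 1.0]]
now [ 115.5 -512.1  404.7] yaw 0.2218 t 2.5 shift mm [ 353.4 -137.7  -75.3] spin 0.0418
```

```bash
python3 -c "
from h import *
shift(600,-250,470,0.18)"
```

```text
now [ 115.5 -512.1  404.7] yaw 0.2218 t 2.5 shift mm [ 530.3 -149.1  -65.3] spin 0.0418
```

```bash
M="python3 -m inch"; python3 -m inch '[[0.04,-0.01,-0.01,0.01,1],[0.08,-0.02,-0.02,0.02,1],[0.12,-0.03,-0.03,0.03,1],[0.16,-0.04,-0.03,0.04,1],[0.2,-0.05,-0.04,0.04,1],[0.24,-0.06,-0.05,0.04,1],[0.28,-0.07,-0.05,0.04,1],[0.31,-0.08,-0.055,0.04,1]]'; python3 -m inch '[[0.04,-0.01,-0.002,0,1],[0.08,-0.02,-0.004,0,1],[0.12,-0.03,-0.006,0,1],[0.16,-0.045,-0.008,0,1],[0.2,-0.06,-0.01,0,1],[0.22,-0.07,-0.01,0,1],[0.22,-0.07,-0.01,0,1],[0.22,-0.07,-0.01,0,1]]'
python3 - <<'E'
from h import *
p=capture("wrist");save(p,"w1")
for t in("stand_to","saddle_to"): print(t,[(d["centre"],d["conf"]) for d in tip_of(p,t)])
o=get_obs();print(o["tool_pos"],o["tcp_rot"],o["time"])
E
```

```text
time: 3.17
tool_pos: [402.5, -364.3, 459.8]
tcp_rot: [3.141, -0.001, 0.183]
contact_force: [0.5, 0.3, -0.0]
grip_width: 91.9
finger_force: 0.0
time: 3.83
tool_pos: [604.9, -256.2, 468.8]
tcp_rot: [-3.141, 0.001, 0.184]
contact_force: [-0.0, -0.9, -0.2]
grip_width: 91.5
finger_force: 0.0
stand_to [([310.1, 212.1], 0.73)]
saddle_to [([308.0, 242.9], 0.61)]
[ 603.17833812 -258.18611025  469.78464733] [3.14135774e+00 5.41746077e-04 1.80478295e-01] 3.9833
```

View pics/w1.png

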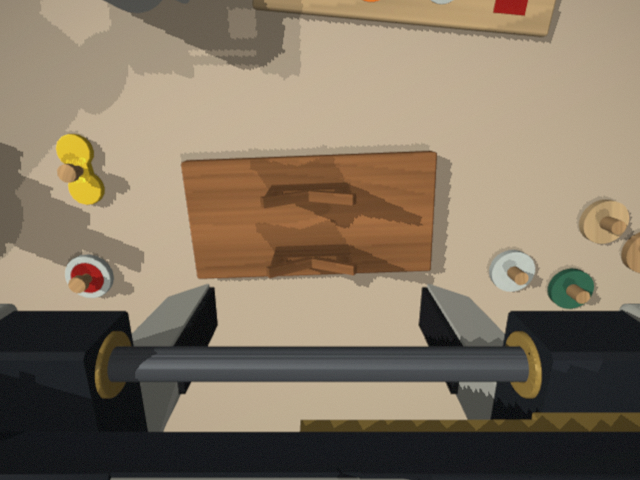

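```bash
cat >> h.py <<'E'
from scipy.optimize import minimize
def boxpts(xr,yr,zr): return np.array([[x,y,z] for x in xr for y in yr for z in zr],float)
STAND=[boxpts((-70,70),(-140,140),(0,20))]+[boxpts((s*36-5,s*36+5),(-45,45),(20,89)) for s in(-1,1)]
def fit(views,parts,x0,z=0,free=True):
    # views: [(picture,mask)], pose x,y,yaw by silhouette IoU
    def sil(p,v):
        m=np.zeros((1920,2560),np.uint8);c,s=np.cos(v[2]),np.sin(v[2])
        for B in parts:
            W=np.c_[B[:,0]*c-B[:,1]*s+v[0],B[:,0]*s+B[:,1]*c+v[1],B[:,2]+z]
            u=np.array([proj(p,w) for w in W])*4+1.5
            cv2.fillConvexPoly(m,cv2.convexHull(np.round(u).astype(np.int32)),1)
        return m[::2,::2]
    M=[(p,cv2.resize(m.astype(np.uint8),(1280,960),interpolation=0)) for p,m in views]
    def cost(q):
        v=(q[0],q[1],q[2]/200);r=0
        for p,m in M:
            k=sil(p,v);r+=1-(k&m).sum()/(k|m).sum()
        return r/len(M)
    r=minimize(cost,[x0[0],x0[1],x0[2]*200],method="Nelder-Mead",options=dict(initial_simplex=[[x0[0]+a,x0[1]+b,x0[2]*200+c] for a,b,c in((0,0,0),(12,0,0),(0,12,0),(0,0,12))],xatol=.1,fatol=1e-5))
    return r.x[0],r.x[1],r.x[2]/200,r.fun
E
python3 - <<'E'
from h import *
V=[]
for n in("wrist","scene","side"):
    p=capture(n);t=trace(p,"stand_to")
    print(n,t[0]["rect"],t[0]["conf"],t[0]["pixels"].sum())
    V.append((p,t[0]["pixels"]))
for i in range(3): print(np.round(fit(V[i:i+1],STAND,(572,-252,.18)),4))
print(np.round(fit(V,STAND,(572,-252,.18)),4))
p=V[0][0]
g=cv2.cvtColor(p["color"],cv2.COLOR_RGB2GRAY);c=np.array([[[183,161]],[[436,152]],[[430,269]]],np.float32)
c=cv2.cornerSubPix(g,c,(5,5),(-1,-1),(3,50,.01));print([atz(p,u[0],20)[:2].round(1).tolist() for u in c])
shift(640,290,470,-0.25)
E
```

```text
wrist [308.2, 213.0, 256.5, 128.4] 0.87 29431
scene [206.9, 380.1, 160.5, 143.9] 0.92 10977
side [322.2, 225.7, 53.9, 58.5] 0.68 2590
[ 5.694845e+02 -2.539923e+02  2.223000e-01  2.190000e-02]
[ 5.698484e+02 -2.530478e+02  2.300000e-01  3.350000e-02]
[ 5.721569e+02 -2.512047e+02  2.253000e-01  3.880000e-02]
[ 5.707142e+02 -2.529276e+02  2.188000e-01  3.830000e-02]
[[606.0, -104.0], [668.1, -373.4], [531.1, -402.9]]
now [ 603.5 -257.9  470.1] yaw 0.1807 t 4.2833 shift mm [ 1.344e+02 -5.324e+02 -1.000e-01] spin 0.4307
```

```bash
python3 -c "
from h import *
shift(600,280,480,-0.25)"
python3 -m inch '[[0.008,-0.04,-0.001,0.03,1],[0.016,-0.08,-0.002,0.06,1],[0.024,-0.12,-0.003,0.09,1],[0.032,-0.16,-0.004,0.12,1],[0.040,-0.2,-0.005,0.15,1],[0.048,-0.24,-0.006,0.18,1],[0.056,-0.28,-0.007,0.21,1],[0.064,-0.32,-0.008,0.24,1]]' | head -3
python3 -c "
from h import *
shift(600,280,480,-0.25)"
```

```text
now [ 603.5 -257.9  470.1] yaw 0.1807 t 4.2833 shift mm [  93.2 -529.8  -10.1] spin 0.4307
time: 4.95
tool_pos: [608.6, 70.7, 478.1]
tcp_rot: [3.142, -0.001, -0.06]
now [608.6  70.7 478.1] yaw -0.0602 t 4.95 shift mm [ -21.2 -208.4   -1.9] spin 0.1898
```

```bash
python3 -m inch '[[-0.004,-0.04,-0.001,0.04,1],[-0.008,-0.08,-0.002,0.08,1],[-0.012,-0.12,-0.002,0.12,1],[-0.016,-0.16,-0.002,0.16,1],[-0.02,-0.195,-0.002,0.19,1],[-0.02,-0.205,-0.002,0.19,1],[-0.02,-0.205,-0.002,0.19,1],[-0.02,-0.205,-0.002,0.19,1]]' | head -3
python3 - <<'E'
from h import *
p=capture("wrist");save(p,"w2")
for t in("handle","lane_mid","carrier","ball","stand_from"): print(t,[(d["centre"],round(d["conf"],2),atz(p,d["centre"],{"handle":192,"lane_mid":100,"ball":102,"carrier":20,"stand_from":0}[t]).round(1).tolist()) for d in tip_of(p,t)])
o=get_obs();print(o["tool_pos"],o["tcp_rot"],o["time"])
V=[]
for n in("wrist","scene","side"):
    p=capture(n);t=trace(p,"carrier"); V.append((p,t[0]["pixels"])); print(n,t[0]["rect"],t[0]["conf"])
C=[boxpts((s*14.5-5,s*14.5+5),(-130,130),(5,32)) for s in(-1,1)]+[boxpts((-45,45),(s*136-6,s*136+6),(0,60)) for s in(-1,1)]+[boxpts((-15,15),(s*136-6,s*136+6),(60,147)) for s in(-1,1)]+[boxpts((-10,10),(-142,142),(135,147)),boxpts((-40,40),(-12,12),(147,189))]
for i in range(3): print(np.round(fit(V[i:i+1],C,(559,296,-.25),20),4))
print(np.round(fit(V,C,(559,296,-.25),20),4))
E
```

```text
time: 5.62
tool_pos: [601.1, 274.6, 479.4]
tcp_rot: [3.141, -0.0, -0.247]
handle [([300.7, 288.1], 0.75, [562.0, 297.0, 192.0])]
lane_mid [([307.8, 230.3], 0.21, [578.0, 289.6, 100.0])]
carrier [([308.4, 228.0], 0.92, [557.4, 296.1, 20.0])]
ball [([364.6, 371.8], 0.81, [408.9, 269.9, 102.0]), ([350.6, 251.0], 0.77, [548.1, 254.3, 102.0])]
stand_from []
[601.44132691 273.34359695 479.9762635 ] [ 3.14152162e+00 -3.35880145e-04 -2.50190734e-01] 5.9167
wrist [299.9, 266.8, 342.4, 156.5] 0.85
scene [397.2, 219.2, 112.4, 103.0] 0.84
side [262.4, 338.8, 111.9, 159.7] 0.83
[ 5.595187e+02  2.979561e+02 -2.088000e-01  1.932000e-01]
[ 5.607124e+02  2.983998e+02 -2.102000e-01  2.118000e-01]
[ 5.610997e+02  2.979313e+02 -2.003000e-01  2.159000e-01]
[ 5.601082e+02  2.981916e+02 -2.075000e-01  2.093000e-01]
```

View pics/w2.png

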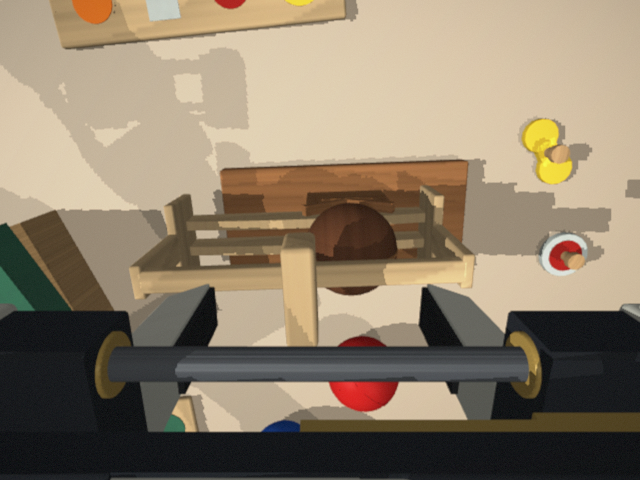

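```bash
python3 - <<'E'
from h import *
p=capture("wrist")
g=cv2.cvtColor(p["color"],cv2.COLOR_RGB2GRAY);c=cv2.cornerSubPix(g,np.array([[[221,169]],[[466,160]]],np.float32),(4,4),(-1,-1),(3,50,.01))
A,B=[atz(p,u[0],20)[:2] for u in c];d=A-B;yaw=np.arctan2(-d[0],d[1]);print(c.reshape(-1),A,B,np.linalg.norm(d),yaw)
u=d/np.linalg.norm(d);m=(A+B)/2-70*np.array([u[1],-u[0]]);print("stand_from",m,"offset along",(np.array([560,298])-m)@u,"across",(np.array([560,298])-m)@[u[1],-u[0]])
shift(560,298,351,-0.207)
E
```

```text
[219.74794 170.83932 467.12936 159.61275] [646.37192454 376.14603529] [591.1331604  105.78146096] 275.94985796841536 -0.2015383869210883
stand_from [550.16935731 254.97612529] offset along 44.12092911650347 across 1.0192861124414505
now [601.1 274.8 479.7] yaw -0.2483 t 6.2667 shift mm [-45.6 -12.4 128.7] spin -0.0413
```

```bash
python3 -m inch '[[-0.03,-0.008,0.01,-0.02,1],[-0.046,-0.012,0.03,-0.041,1],[-0.046,-0.012,0.06,-0.041,1],[-0.046,-0.012,0.085,-0.041,1],[-0.046,-0.012,0.085,-0.041,1],[-0.046,-0.012,0.085,-0.041,1]]' | head -3
python3 - <<'E'
from h import *
p=capture("wrist");save(p,"w3")
print([(d["centre"],d["conf"],atz(p,d["centre"],192)) for d in tip_of(p,"handle")])
shift(560,298,351,-0.205)
E
```

```text
time: 6.77
tool_pos: [559.4, 297.8, 394.0]
tcp_rot: [3.14, 0.002, -0.207]
[([318.0, 281.4], 0.74, array([559.55527143, 297.07437367, 192.        ])), ([617.2, 117.5], 0.69, array([610.26679238, 150.65081945, 192.        ]))]
now [560.  297.8 396.6] yaw -0.2073 t 6.8667 shift mm [-0.1 -0.1 45.6] spin -0.0023
```

View pics/w3.png

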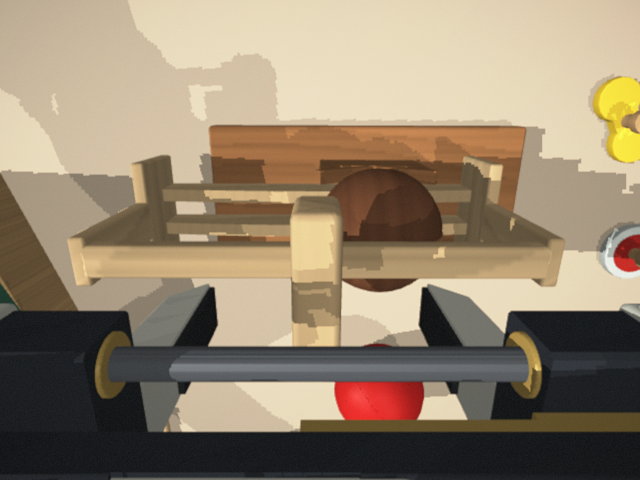

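```bash
python3 -m inch '[[0,0,0.015,0,1],[0,0,0.03,0,1],[0,0,0.041,0,1],[0,0,0.0455,0,1],[0,0,0.0455,0,1],[0,0,0.0455,0,0.5],[0,0,0.0455,0,0.3],[0,0,0.0455,0,0.2]]'; python3 -m inch '[[0,0,0,0,0.1],[0,0,0,0,0],[0,0,0,0,0],[0,0,0,0,0],[0,0,0,0,0],[0,0,0,0,0]]'
```

```text
time: 7.53
tool_pos: [559.7, 297.8, 350.2]
tcp_rot: [-3.141, -0.002, -0.207]
contact_force: [0.1, -0.1, -0.5]
grip_width: 76.3
finger_force: 0.0
time: 8.03
tool_pos: [559.5, 297.8, 349.1]
tcp_rot: [3.141, -0.0, -0.207]
contact_force: [0.5, 0.2, 0.6]
grip_width: 36.2
finger_force: 0.0
```

```bash
python3 -m inch '[[0,0,0,0,0],[0,0,0,0,0],[0,0,0,0,0],[0,0,0,0,0],[0,0,0,0,0],[0,0,0,0,0],[0,0,0,0,0]]'; python3 -c "
from h import *
for i in range(3):
    capture('side');o=get_obs();print(o['tool_pos'],o['contact_force'])"
```

```text
time: 8.62
tool_pos: [559.5, 297.8, 349.2]
tcp_rot: [-3.141, -0.0, -0.207]
contact_force: [1.0, 1.3, -0.3]
grip_width: 24.0
finger_force: 30.0
[559.4642508  297.82203713 349.19250817] [ 0.22365354  0.92141713 -0.00853547]
[559.46849259 297.80628566 349.17613081] [ 0.25889583  0.83626871 -0.83344381]
[559.46800782 297.82915044 349.17272448] [0.46744047 0.90928689 0.37388198]
```

```bash
python3 -m inch '[[0,0,-0.001,0,0],[0,0,-0.0018,0,0],[0,0,-0.0018,0,0],[0,0,-0.0018,0,0]]'; python3 -c "
from h import *
capture('side');o=get_obs();print(o['tool_pos'],o['contact_force'],o['moment'])"
```

```text
time: 9.1
tool_pos: [559.4, 297.6, 350.6]
tcp_rot: [3.141, 0.001, -0.207]
contact_force: [0.1, -0.9, -3.3]
grip_width: 23.9
finger_force: 30.0
[559.39630329 297.67996071 350.65008732] [ 0.49765717 -0.49071078 -3.79316713] [ 0.00858168  0.06707339 -0.03004356]
```

```bash
python3 -m inch '[[0,0.002,0,0,0],[0,0.006,0,0,0],[0,0.011,0,0,0],[0,0.016,0,0,0],[0,0.021,0,0,0],[0,0.026,0,0,0],[0,0.030,0,0,0],[0,0.034,0,0,0]]'; python3 -m inch '[[0,0.003,0,0,0],[0,0.005,0,0,0],[0,0.007,0,0,0],[0,0.007,0,0,0],[0,0.007,0,0,0]]'
python3 - <<'E'
from h import *
p=capture("wrist");save(p,"w4");q=capture("side");save(q,"s4");s=capture("scene");save(s,"c4")
o=get_obs();print(o["tool_pos"])
for n,c in(("w",p),("s",q),("c",s)):
    t=[d for d in trace(c,"ball")];print(n,[(d["rect"],round(d["conf"],2)) for d in t])
a=np.hstack([cv2.imread("pics/w4.png")[90:380,130:530],cv2.imread("pics/s4.png")[190:480,150:550]]);cv2.imwrite("pics/v4.png",a)
E
```

```text
time: 9.82
tool_pos: [552.3, 264.0, 351.0]
tcp_rot: [-3.141, 0.0, -0.207]
contact_force: [0.3, 0.9, -4.0]
grip_width: 23.9
finger_force: 30.0
time: 10.23
tool_pos: [551.0, 257.5, 350.9]
tcp_rot: [3.141, 0.0, -0.207]
contact_force: [0.1, -0.9, -3.6]
grip_width: 23.6
finger_force: 30.0
[551.01898508 257.67944293 350.92676042]
w [([321.9, 224.0, 150.1, 91.2], 0.82), ([354.9, 403.4, 11.1, 34.2], 0.63), ([320.9, 290.8, 618.3, 257.6], 0.25)]
s [([422.7, 422.2, 55.0, 55.7], 0.83), ([368.6, 354.9, 47.3, 49.4], 0.6), ([280.8, 315.8, 44.2, 41.7], 0.56)]
c [([336.6, 201.3, 34.9, 31.6], 0.8), ([341.2, 168.5, 30.8, 31.6], 0.76), ([383.8, 225.4, 114.9, 98.2], 0.72)]
```

View pics/v4.png

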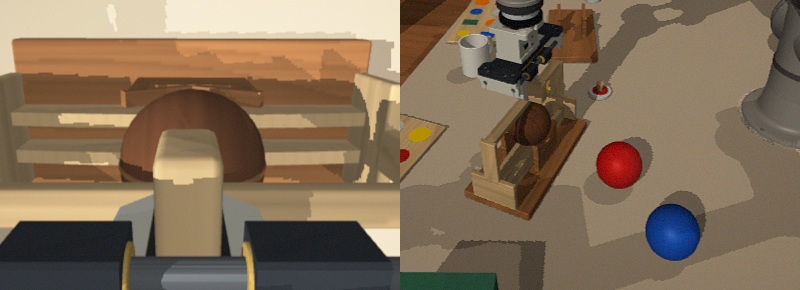

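```bash
python3 -m inch '[[0,0.001,0,0,0],[0,0.002,0,0,0],[0,0.002,0,0,0],[0,0.002,-0.002,0,0],[0,0.002,-0.004,0,0],[0,0.002,-0.006,0,0],[0,0.002,-0.007,0,0],[0,0.002,-0.007,0,0]]'
python3 - <<'E'
from h import *
p=capture("wrist");print([(d["rect"],round(d["conf"],2)) for d in trace(p,"ball")][:1],[d["centre"] for d in tip_of(p,"handle")],get_obs()["tool_pos"],get_obs()["contact_force"])
E
```

```text
time: 11.2
tool_pos: [550.7, 255.7, 358.4]
tcp_rot: [-3.141, -0.001, -0.207]
contact_force: [0.3, 0.9, -5.1]
grip_width: 23.6
finger_force: 30.0
[([318.8, 225.1, 146.1, 90.0], 0.87)] [[318.5, 327.8]] [550.5741209  255.67480686 357.90369514] [-0.20758442 -0.07303317 -5.86061731]
```

```bash
python3 -m inch '[[0,0,-0.001,0,0],[0,0,-0.003,0,0],[0,0,-0.006,0,0],[0,0,-0.009,0,0],[0,0,-0.012,0,0],[0,0,-0.014,0,0],[0,0,-0.015,0,0],[0,0,-0.015,0,0]]' | head -2
python3 - <<'E'
from h import *
p=capture("wrist");print([(d["rect"],round(d["conf"],2)) for d in trace(p,"ball")][:1],get_obs()["tool_pos"],get_obs()["tcp_rot"])
E
python3 -m inch '[[0,0,-0.001,0,0],[0,0,-0.003,0,0],[0,0,-0.006,0,0],[0,0,-0.010,0,0],[0,0,-0.014,0,0],[0,0,-0.018,0,0],[0,0,-0.021,0,0],[0,0,-0.023,0,0]]' | head -2
python3 - <<'E'
from h import *
p=capture("wrist");print([(d["rect"],round(d["conf"],2)) for d in trace(p,"ball")][:1],get_obs()["tool_pos"],get_obs()["contact_force"])
E
```

```text
time: 12.02
tool_pos: [550.6, 255.7, 373.4]
[([317.7, 226.8, 148.4, 94.1], 0.96)] [550.55188737 255.6613097  372.93381682] [ 3.14143563e+00  6.40812949e-05 -2.07218101e-01]
time: 12.78
tool_pos: [550.6, 255.7, 396.7]
[([318.9, 225.4, 147.4, 93.9], 0.76)] [550.63863755 255.69317086 396.51677767] [-0.18260178 -0.38219508 -4.79766282]
```

```bash
python3 -m inch '[[0,0,-0.001,-0.005,0],[0,0,-0.004,-0.015,0],[0,0,-0.009,-0.03,0],[0,0,-0.015,-0.05,0],[0,0,-0.021,-0.075,0],[0,0,-0.027,-0.105,0],[0,0,-0.033,-0.135,0],[0,0,-0.039,-0.165,0]]' | head -2
python3 -m inch '[[0,0,-0.006,-0.03,0],[0,0,-0.012,-0.06,0],[0,0,-0.018,-0.09,0],[0,0,-0.024,-0.12,0],[0,0,-0.029,-0.15,0],[0,0,-0.032,-0.18,0],[0,0,-0.034,-0.205,0],[0,0,-0.035,-0.225,0]]' | head -2
python3 -m inch '[[0,0,0,-0.018,0],[0,0,0,-0.030,0],[0,0,0,-0.038,0],[0,0,0,-0.041,0],[0,0,0,-0.041,0],[0,0,0,-0.041,0]]' | head -3
python3 - <<'E'
from h import *
p=capture("wrist");print([(d["rect"],round(d["conf"],2)) for d in trace(p,"ball")][:1])
shift(569.5,-253.5,470,0.224)
E
```

```text
time: 13.55
tool_pos: [550.6, 255.7, 436.0]
time: 14.22
tool_pos: [550.6, 255.7, 471.0]
time: 14.72
tool_pos: [550.6, 255.7, 469.9]
tcp_rot: [3.141, 0.0, 0.224]
[([318.9, 227.4, 143.4, 93.0], 0.71)]
now [550.6 255.7 469.9] yaw 0.2237 t 14.8167 shift mm [-94.5 500.7  -0. ] spin -0.0003
```

```bash
python3 -m inch '[[0,0.0005,0,0,0],[0,0.0015,0,0,0],[-0.001,0.003,0,0,0],[-0.001,0.005,0,0,0],[-0.002,0.0075,0,0,0],[-0.002,0.0105,0,0,0],[-0.003,0.014,0,0,0],[-0.004,0.018,0,0,0]]' | head -2
python3 -m inch '[[-0.001,0.0045,0,0,0],[-0.002,0.0095,0,0,0],[-0.003,0.015,0,0,0],[-0.004,0.021,0,0,0],[-0.005,0.027,0,0,0],[-0.006,0.033,0,0,0],[-0.007,0.039,0,0,0],[-0.008,0.045,0,0,0]]' | head -2
python3 -m inch '[[-0.001,0.006,0,0,0],[-0.002,0.012,0,0,0],[-0.003,0.018,0,0,0],[-0.004,0.024,0,0,0],[-0.005,0.03,0,0,0],[-0.007,0.036,0,0,0],[-0.008,0.042,0,0,0],[-0.009,0.048,0,0,0]]' | head -2
python3 -m inch '[[-0.001,0.006,0,0,0],[-0.002,0.012,0,0,0],[-0.003,0.018,0,0,0],[-0.004,0.024,0,0,0],[-0.005,0.03,0,0,0],[-0.007,0.036,0,0,0],[-0.008,0.042,0,0,0],[-0.009,0.048,0,0,0]]' | head -2
python3 -m inch '[[-0.001,0.006,0,0,0],[-0.002,0.012,0,0,0],[-0.003,0.018,0,0,0],[-0.004,0.024,0,0,0],[-0.005,0.030,0,0,0],[-0.006,0.0355,0,0,0],[-0.007,0.0405,0,0,0],[-0.008,0.045,0,0,0]]' | head -2
python3 -m inch '[[-0.001,0.004,0,0,0],[-0.002,0.0075,0,0,0],[-0.002,0.0105,0,0,0],[-0.003,0.013,0,0,0],[-0.003,0.015,0,0,0],[-0.004,0.0165,0,0,0],[-0.004,0.0175,0,0,0],[-0.004,0.018,0,0,0]]' | head -2
python3 -m inch '[[0,0,0,0,0],[0,0,0,0,0]]' |head -3
python3 - <<'E'
from h import *
p=capture("wrist");print([(d["rect"],round(d["conf"],2)) for d in trace(p,"ball")][:1])
shift(569.5,-253.5,470,0.224)
E
```

```text
time: 15.48
tool_pos: [550.7, 236.9, 470.0]
time: 16.15
tool_pos: [552.9, 190.9, 470.0]
time: 16.82
tool_pos: [554.7, 142.2, 470.0]
time: 17.48
tool_pos: [556.6, 93.4, 470.0]
time: 18.15
tool_pos: [558.9, 47.8, 470.0]
time: 18.82
tool_pos: [558.9, 29.8, 470.0]
time: 18.98
tool_pos: [558.9, 30.0, 470.0]
tcp_rot: [-3.142, -0.0, 0.224]
[([72.2, 332.5, 82.7, 30.3], 0.91)]
now [558.9  30.  470. ] yaw 0.224 t 19.0833 shift mm [-52.7 278.8  -0. ] spin -0.0
```

```bash
python3 - <<'E'
from h import *
p=capture("wrist");print([(d["rect"],round(d["conf"],2)) for d in trace(p,"ball")]);save(p,"w5")
E
```

```text
[([73.5, 333.1, 85.7, 29.5], 0.78), ([321.3, 227.6, 150.2, 92.9], 0.75)]
```

View pics/w5.png

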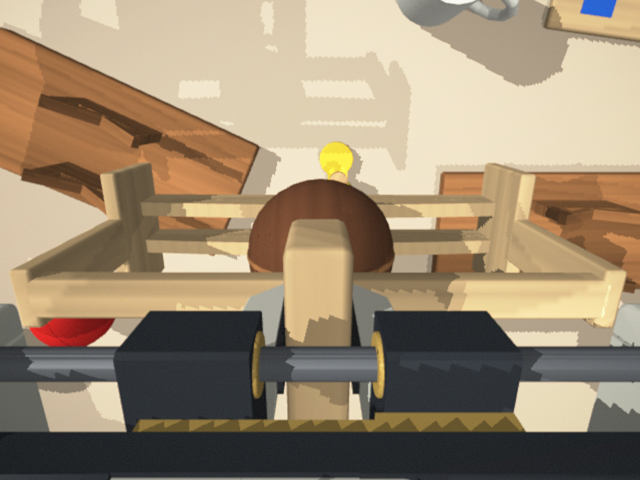

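```bash
python3 -m inch '[[0,0.0005,0,0,0],[0,0.0015,0,0,0],[-0.001,0.003,0,0,0],[-0.001,0.005,0,0,0],[-0.002,0.0075,0,0,0],[-0.002,0.0105,0,0,0],[-0.003,0.014,0,0,0],[-0.004,0.018,0,0,0]]' | head -2
python3 -m inch '[[-0.001,0.0045,0,0,0],[-0.002,0.0095,0,0,0],[-0.003,0.015,0,0,0],[-0.004,0.021,0,0,0],[-0.005,0.027,0,0,0],[-0.006,0.033,0,0,0],[-0.007,0.039,0,0,0],[-0.008,0.045,0,0,0]]' | head -2
python3 -m inch '[[-0.001,0.006,0,0,0],[-0.002,0.012,0,0,0],[-0.003,0.018,0,0,0],[-0.004,0.024,0,0,0],[-0.005,0.0295,0,0,0],[-0.007,0.0355,0,0,0],[-0.008,0.041,0,0,0],[-0.009,0.047,0,0,0]]' | head -2
python3 -m inch '[[-0.001,0.006,0,0,0],[-0.002,0.012,0,0,0],[-0.003,0.018,0,0,0],[-0.004,0.024,0,0,0],[-0.005,0.0295,0,0,0],[-0.007,0.0355,0,0,0],[-0.008,0.041,0,0,0],[-0.009,0.047,0,0,0]]' | head -2
python3 -m inch '[[-0.001,0.006,0,0,0],[-0.002,0.012,0,0,0],[-0.003,0.018,0,0,0],[-0.004,0.024,0,0,0],[-0.005,0.0295,0,0,0],[-0.007,0.0355,0,0,0],[-0.008,0.041,0,0,0],[-0.009,0.047,0,0,0]]' | head -2
python3 -m inch '[[-0.001,0.006,0,0,0],[-0.002,0.012,0,0,0],[-0.003,0.018,0,0,0],[-0.004,0.024,0,0,0],[-0.005,0.030,0,0,0],[-0.006,0.0355,0,0,0],[-0.007,0.0405,0,0,0],[-0.008,0.045,0,0,0]]' | head -2
python3 -m inch '[[-0.001,0.004,0,0,0],[-0.002,0.0075,0,0,0],[-0.002,0.0105,0,0,0],[-0.003,0.013,0,0,0],[-0.004,0.015,0,0,0],[-0.005,0.0165,0,0,0],[-0.0055,0.0175,0,0,0],[-0.0055,0.0178,0,0,0]]' | head -2
python3 -m inch '[[0,0,0,0,0],[0,0,0,0,0]]' |head -3
python3 - <<'E'
from h import *
p=capture("wrist");print([(d["rect"],round(d["conf"],2)) for d in trace(p,"ball")][:2])
shift(569.5,-253.5,470,0.224)
V=[]
for n in("scene","side"):
    q=capture(n);t=trace(q,"stand_to");print([(d["rect"],d["conf"]) for d in t][:1])
    if n=="scene": save(q,"c6")
E
```

```text
time: 19.85
tool_pos: [559.0, 11.1, 470.0]
time: 20.52
tool_pos: [561.2, -34.9, 470.0]
time: 21.18
tool_pos: [562.8, -82.5, 470.0]
time: 21.85
tool_pos: [564.5, -130.4, 470.0]
time: 22.52
tool_pos: [566.1, -178.2, 470.0]
time: 23.18
tool_pos: [568.4, -223.9, 470.0]
time: 23.85
tool_pos: [566.9, -242.0, 470.1]
time: 24.02
tool_pos: [567.0, -241.8, 470.0]
tcp_rot: [-3.142, -0.0, 0.224]
[([322.4, 225.6, 146.5, 92.2], 0.59)]
now [ 567.  -241.7  470.1] yaw 0.224 t 24.1167 shift mm [-0.1 12.   0.1] spin -0.0
[([206.6, 381.9, 163.1, 143.7], 0.57)]
[([321.9, 230.2, 55.5, 57.0], 0.76)]
```

View pics/c6.png

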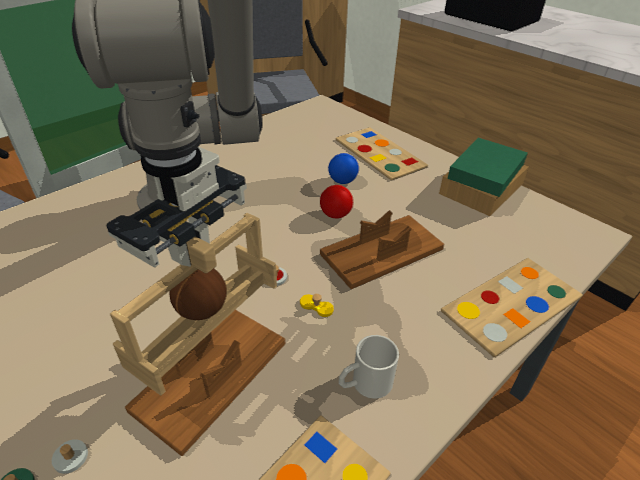

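```bash
python3 -m inch '[[0,0.0005,0,0,0],[0,0.0015,0,0,0],[0,0.003,0,0,0],[0,0.005,0,0,0],[0,0.007,0,0,0],[0,0.009,0,0,0],[0,0.0105,0,0,0],[0,0.0115,0,0,0]]' | head -2
python3 -m inch '[[0,0.0005,0,0,0],[0,0.0005,0,0,0],[0,0.0005,0,0,0]]' | head -2
python3 - <<'E'
from h import *
C=[boxpts((s*14.5-5,s*14.5+5),(-130,130),(5,32)) for s in(-1,1)]+[boxpts((-45,45),(s*136-6,s*136+6),(0,60)) for s in(-1,1)]+[boxpts((-15,15),(s*136-6,s*136+6),(60,147)) for s in(-1,1)]+[boxpts((-10,10),(-142,142),(135,147)),boxpts((-40,40),(-12,12),(147,189))]
p=capture("wrist");print([(d["rect"],round(d["conf"],2)) for d in trace(p,"ball")][:2])
shift(569.5,-253.5,470,0.224)
V=[]
for n in("scene","side"):
    q=capture(n);t=trace(q,"carrier");print([(d["rect"],round(d["conf"],2)) for d in t][:2]);V.append((q,t[0]["pixels"]))
    print(np.round(fit(V[-1:],C,(569,-253,.22),139),3))
print(np.round(fit(V,C,(569,-253,.22),139),3))
E
```

```text
time: 24.98
tool_pos: [569.5, -253.4, 469.9]
time: 25.23
tool_pos: [569.6, -253.6, 470.0]
[([322.8, 227.2, 144.9, 94.0], 0.77)]
now [ 569.6 -253.5  470. ] yaw 0.2238 t 25.3333 shift mm [-0.1 -0.   0. ] spin -0.0002
[([186.9, 308.4, 169.1, 184.7], 0.6)]
[ 5.68768e+02 -2.51868e+02  2.24000e-01  2.11000e-01]
[([322.9, 163.2, 35.9, 94.2], 0.7)]
[ 5.72485e+02 -2.52107e+02  2.22000e-01  2.69000e-01]
[ 5.70458e+02 -2.51958e+02  2.19000e-01  2.47000e-01]
```

```bash
python3 -m inch '[[0,0,0,0,0],[0,0,0,0,0],[0,0,0,0,0],[0,0,0,0,0],[0,0,0,0,0],[0,0,0,0,0],[0,0,0,0,0],[0,0,0,0,0]]' | head -2
python3 -m inch '[[0,0,0,0,0],[0,0,0,0,0],[0,0,0,0,0],[0,0,0,0,0],[0,0,0,0,0],[0,0,0,0,0],[0,0,0,0,0],[0,0,0,0,0]]' | head -2
python3 -m inch '[[0,0,0,0,0],[0,0,0,0,0],[0,0,0,0,0],[0,0,0,0,0],[0,0,0,0,0],[0,0,0,0,0],[0,0,0,0,0],[0,0,0,0,0]]' | head -2
python3 -m inch '[[0,0,0,0,0],[0,0,0,0,0],[0,0,0,0,0],[0,0,0,0,0],[0,0,0,0,0],[0,0,0,0,0],[0,0,0,0,0],[0,0,0,0,0]]' | head -2
python3 -m inch '[[0,0,0,0,0],[0,0,0,0,0],[0,0,0,0,0],[0,0,0,0,0],[0,0,0,0,0],[0,0,0,0,0],[0,0,0,0,0],[0,0,0,0,0]]' | head -2
python3 -m inch '[[0,0,0,0,0],[0,0,0,0,0],[0,0,0,0,0],[0,0,0,0,0],[0,0,0,0,0],[0,0,0,0,0]]' | head -2
python3 - <<'E'
from h import *
p=capture("wrist");print([(d["rect"],round(d["conf"],2)) for d in trace(p,"ball")][:2])
shift(569.5,-253.5,349.2,0.224)
E
python3 -m inch '[[0,0,0.001,0,0],[0,0,0.003,0,0],[0,0,0.006,0,0],[0,0,0.010,0,0],[0,0,0.015,0,0],[0,0,0.020,0,0],[0,0,0.025,0,0],[0,0,0.030,0,0]]'|head -2
python3 -m inch '[[0,0,0.005,0,0],[0,0,0.010,0,0],[0,0,0.015,0,0],[0,0,0.020,0,0],[0,0,0.025,0,0],[0,0,0.029,0,0],[0,0,0.032,0,0],[0,0,0.034,0,0]]'|head -2
python3 -m inch '[[0,0,0.001,0,0],[0,0,0.001,0,0]]'
python3 - <<'E'
from h import *
p=capture("wrist");save(p,"w7");print([(d["rect"],round(d["conf"],2)) for d in trace(p,"ball")][:2])
E
```

```text
time: 26.2
tool_pos: [569.6, -253.6, 470.0]
time: 26.87
tool_pos: [569.6, -253.6, 470.0]
time: 27.53
tool_pos: [569.6, -253.6, 470.0]
time: 28.2
tool_pos: [569.6, -253.6, 470.0]
time: 28.87
tool_pos: [569.6, -253.6, 470.0]
time: 29.37
tool_pos: [569.6, -253.6, 470.0]
[]
now [ 569.6 -253.6  470. ] yaw 0.2238 t 29.4667 shift mm [-1.000e-01 -1.000e-01  1.208e+02] spin -0.0002
time: 30.13
tool_pos: [569.6, -253.6, 439.3]
time: 30.8
tool_pos: [569.6, -253.6, 405.5]
time: 30.97
tool_pos: [569.6, -253.6, 404.9]
tcp_rot: [-3.142, 0.0, 0.224]
contact_force: [0.4, 0.2, -5.4]
grip_width: 24.0
finger_force: 30.0
[([323.5, 226.4, 150.0, 94.5], 0.83)]
```

View pics/w7.png

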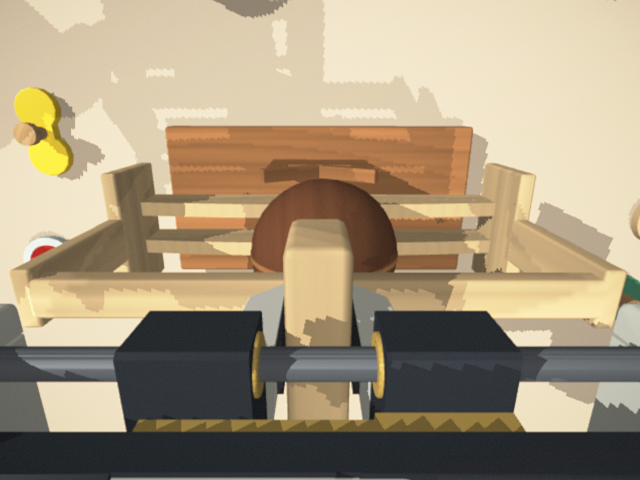

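```bash
python3 -m inch '[[0,0,0.001,0,0],[0,0,0.003,0,0],[0,0,0.006,0,0],[0,0,0.009,0,0],[0,0,0.012,0,0],[0,0,0.015,0,0],[0,0,0.018,0,0],[0,0,0.021,0,0]]'|head -4
python3 -m inch '[[0,0,0.003,0,0],[0,0,0.006,0,0],[0,0,0.009,0,0],[0,0,0.012,0,0],[0,0,0.015,0,0],[0,0,0.018,0,0],[0,0,0.020,0,0],[0,0,0.021,0,0]]'|head -4
python3 - <<'E'
from h import *
p=capture("wrist");print([(d["rect"],round(d["conf"],2)) for d in trace(p,"ball")][:2])
shift(569.5,-253.5,349.2,0.224);print(get_obs()["contact_force"],get_obs()["moment"])
E
```

```text
time: 31.73
tool_pos: [569.6, -253.6, 383.6]
tcp_rot: [-3.142, 0.0, 0.224]
contact_force: [0.3, -0.1, -5.2]
time: 32.4
tool_pos: [569.6, -253.6, 362.6]
tcp_rot: [-3.141, 0.0, 0.224]
contact_force: [-0.2, 0.5, -5.4]
[([324.0, 224.0, 146.7, 90.2], 0.9)]
now [ 569.6 -253.6  362.8] yaw 0.2238 t 32.5 shift mm [-0.1 -0.1 13.6] spin -0.0002
[-0.71019026 -0.40820563 -4.47030096] [ 0.00907979  0.05899132 -0.01546551]
```

```bash
python3 -m inch '[[0,0,0.002,0,0],[0,0,0.004,0,0],[0,0,0.006,0,0],[0,0,0.008,0,0],[0,0,0.010,0,0],[0,0,0.0115,0,0],[0,0,0.0125,0,0],[0,0,0.013,0,0]]'|head -4
python3 -m inch '[[0,0,0.0005,0,0],[0,0,0.001,0,0],[0,0,0.001,0,0],[0,0,0.001,0,0]]'
python3 - <<'E'
from h import *
p=capture("wrist");print([(d["rect"],round(d["conf"],2)) for d in trace(p,"ball")][:2])
shift(569.5,-253.5,349.2,0.224);print(get_obs()["contact_force"],get_obs()["moment"])
E
```

```text
time: 33.17
tool_pos: [569.6, -253.6, 350.1]
tcp_rot: [3.141, -0.0, 0.224]
contact_force: [-0.0, 0.7, -4.2]
time: 33.5
tool_pos: [569.6, -253.6, 349.2]
tcp_rot: [3.141, -0.0, 0.224]
contact_force: [0.9, 0.3, -3.5]
grip_width: 23.9
finger_force: 30.0
[([319.5, 227.4, 147.7, 88.0], 0.73)]
now [ 569.6 -253.6  349.2] yaw 0.2238 t 33.6 shift mm [-0.1 -0.1  0. ] spin -0.0002
[ 0.77923699 -0.3351593  -3.28730202] [ 0.05777573  0.01489157 -0.0184006 ]
```

```bash
python3 -m inch '[[0,0,0.0005,0,0],[0,0,0.001,0,0],[0,0,0.001,0,0],[0,0,0.001,0,0]]'|sed -n 2,4p; python3 -c "
from h import *
capture('wrist');o=get_obs();print(o['tool_pos'],o['contact_force'],o['moment'])"
```

```text
tool_pos: [569.6, -253.6, 349.2]
tcp_rot: [3.141, -0.001, 0.224]
contact_force: [-2.1, 1.1, 5.5]
[ 569.56626335 -253.56578926  349.14320574] [-2.06049631  1.04055752  5.83628181] [0.3327847  0.517721   0.01871232]
```

```bash
python3 -m inch '[[0,0,-0.0005,0,0.3],[0,0,-0.0005,0,0.5],[0,0,-0.0005,0,0.8],[0,0,-0.0005,0,1],[0,0,-0.0005,0,1],[0,0,-0.0005,0,1],[0,0,-0.0005,0,1],[0,0,-0.0005,0,1]]'|sed -n 2,6p
python3 -m inch '[[0,0,0,0,1],[0,0,0,0,1],[0,0,0,0,1],[0,0,0,0,1],[0,0,0,0,1],[0,0,0,0,1],[0,0,0,0,1],[0,0,0,0,1]]'|sed -n 2,6p
python3 -m inch '[[0,0,-0.005,0,1],[0,0,-0.015,0,1],[0,0,-0.03,0,1],[0,0,-0.05,0,1],[0,0,-0.07,0,1],[0,0,-0.09,0,1],[0,0,-0.11,0,1],[0,0,-0.12,0,1]]'|sed -n 2,6p
python3 -m inch '[[0.02,0,0,0,1],[0.05,0,0,0,1],[0.06,0,0,0,1],[0.06,0,0,0,1],[0.06,0,0,0,1]]'|sed -n 2,6p
python3 - <<'E'
from h import *
V=[]
C=[boxpts((s*14.5-5,s*14.5+5),(-130,130),(5,32)) for s in(-1,1)]+[boxpts((-45,45),(s*136-6,s*136+6),(0,60)) for s in(-1,1)]+[boxpts((-15,15),(s*136-6,s*136+6),(60,147)) for s in(-1,1)]+[boxpts((-10,10),(-142,142),(135,147)),boxpts((-40,40),(-12,12),(147,189))]
for n in("scene","wrist"):
    q=capture(n);save(q,n+"9");t=trace(q,"carrier");print(np.round(fit([(q,t[0]["pixels"])],C,(569,-253,.22),20),3))
a=np.hstack([cv2.imread("pics/scene9.png")[200:470,60:440],cv2.imread("pics/wrist9.png")[100:370,110:530]]);cv2.imwrite("pics/v9.png",a)
E
```

```text
tool_pos: [569.6, -253.6, 348.5]
tcp_rot: [3.142, 0.0, 0.224]
contact_force: [-0.1, 1.0, -0.0]
grip_width: 69.5
finger_force: 0.0
tool_pos: [569.6, -253.6, 348.5]
tcp_rot: [3.142, 0.0, 0.224]
contact_force: [-1.0, -0.1, 0.8]
grip_width: 91.7
finger_force: 0.0
tool_pos: [569.5, -253.5, 472.5]
tcp_rot: [3.138, -0.004, 0.224]
contact_force: [0.1, 0.1, -0.0]
grip_width: 92.1
finger_force: 0.0
tool_pos: [628.2, -240.1, 468.0]
tcp_rot: [-3.141, 0.001, 0.225]
contact_force: [-0.3, -0.9, 0.2]
grip_width: 91.6
finger_force: 0.0
[ 5.71065e+02 -2.52139e+02  2.19000e-01  2.57000e-01]
[ 5.70026e+02 -2.53490e+02  2.23000e-01  2.59000e-01]
```

View pics/v9.png

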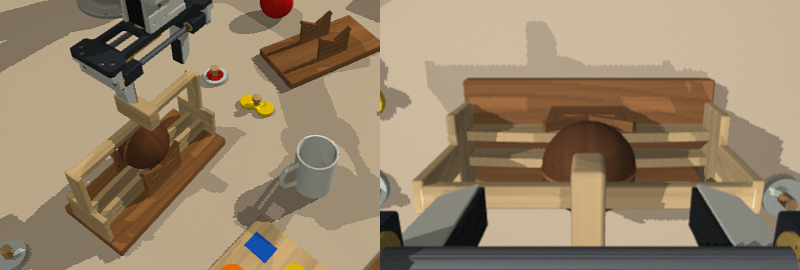

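The carrier sits square on the empty stand with the ball in its saddle. The hand is open and clear, and the mug and pieces are undisturbed.

```bash
python3 -m inch '[[0,0,0,0,1],[0,0,0,0,1],[0,0,0,0,1],[0,0,0,0,1]]'|head -2; python3 -c "
from plant import *
print(close_job())"
```

```text
time: 36.93
tool_pos: [627.9, -240.4, 468.7]
the job is handed in; nothing more can be done
None
```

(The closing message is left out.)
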